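# Press the canister's inner lid home with the tamper

### The arm

A 6-joint arm with a two-finger parallel gripper is mounted at the origin on a cart in front of the work surface, level with it; the furniture and walls round the work are solid. World frame = base frame: x ahead of the robot, y to its left, z up, the work surface at z = 0. Lengths are in mm, angles in rad, forces in N, time in s.
With the tool pointing down it reaches from about 425 to 925 mm from the base axis. Payload 12.5 kg.
Tool frame: the origin (TCP) lies between the finger pads; the fingertips stand 17 mm ahead of it and the grasp point (between the pads) lies 2 mm behind it (arm.tip_extent is the z of the fingertips in the tool frame, in mm); z points along the fingers, y is the line along which they close (so a half turn about z gives the same grasp; the last joint's range is limited). The gripper opens to 85 mm and grips with 20 to 120 N. Pads are 22 mm wide; open, the fingers measure 114 mm over their backs; the gripper's body (76 mm by 85 mm) begins 54 mm behind the grasp point. The pads swing forward as they close: fully open they stand 13 mm farther back than shut.
Start: joints at [-1.263, 0.491, 1.559, -0, 1.092, -0.106], TCP at [251.33, -572.255, 248.327] pointing down, gripper open.
Joint ranges: [-3.1, 3.1], [-0.84, 2.19], [0.05, 2.79], [-1.13, 4.28], [0.06, 2.93], [-2.69, 2.69]. Speed limits (rad/s): [2.22, 2.22, 2.79, 3.14, 3.14, 3.14].

### API

Orientations are given as a unit quaternion [x, y, z, w].
In Python, from station import arm, read_camera, camera_params, order gives the robot as it stands.
- The arm moves only by the shell command python3 -m handwheel 'ROWS' [OPENING]. ROWS is JSON, a list of rows, each a list of 4 numbers: the shift along the tool's x, y, z in units of 25 mm (1.0 is 25 mm), then the turn about the tool's z in degrees. A call has 1 to 12 rows; each row is the pose to reach, as a shift and turn from the pose commanded when the call began, along the tool's axes at that moment; what a row does not reach only later rows make up. A row lasts 1/12 s, in which the tool goes at most 41.7 mm and 7.16 degrees, less where a joint would pass 70% of its speed; a pose out of reach is approached as far as the arm can. A call with a gripper value outside its range is refused whole. OPENING is the closure in counts, from 0 (fully open) to 255 (shut), set as the call begins (- or left out, the last holds). The fingers move at their own pace and stop on an object; the grip force is fixed at half the most. Time passes only in rows, so rows that repeat a pose let the fingers close. It gives the time, the measured TCP pose, the force, the opening and the grip force at its end, in the units of the state.
- arm.sense(): the state, without advancing time (a new reading comes with each control period).
- read_camera(name): name is "scene" or "top" or "wrist"; returns (picture, depth): 420x560x3 uint8, red, green, blue; 420x560 float32, mm along the optical axis (not along the pixel's ray), 0 where there is no reading.
- camera_params(name): a dict with "mtx" (3x3 intrinsics, pixels), "eye" and "orientation" of the camera in the world; the wrist camera has in their place "hand_eye" (4x4, takes a point from camera to tool coordinates, whose origin is the TCP and whose axes are the flange's). Camera axes: x right, y up, looking along -z (the intrinsics and any distortion apply to the point x, -y, -z); pixel columns grow to the right and rows downward; lengths in mm; the calibration is good to about 2 mm. The wrist camera is an equidistant fisheye: a pixel r from the principal point sees the ray r / f radians off the axis. A picture is of the moment at which its call begins: read the wrist's pose just before it. camera_params takes no time and is no camera call.
- order.job_done(): hands the job in; it is judged then, once.
The state is a dict: "time_s": time; "joints": joint angles; "qd": joint speeds; "tau": joint torques, N m; "eef_pos": TCP position; "orientation": TCP orientation; "ft_force": force on the tool from outside, world axes, zero at the start; "ft_torque": the same for the moment, N m; "opening": finger opening in mm; "gripper_force": force on a finger pad.
Only numpy, scipy, OpenCV 4.12 (cv2) and the standard library are available. Lean on these libraries where they do the work, as an engineer would, in place of code of your own. Each camera call takes 0.05 s, during which the arm holds its last target. There are 200 camera calls.

### The job

One of the two white canisters has its steel inner lid still standing high: lift the tamper out of the wooden caddy and use its flat foot to press that lid squarely down until it is fully home and level, holding it there for a moment. Then stand the tamper upright with its whole foot on the coaster and let go. Leave the other canister, whose lid is already down, alone, and do not knock over or push about anything else.

Things in the scene. Friction and masses are not known exactly. Their poses are not given: they have to be found in the camera images.
- tamper_center (a point): the tamper, standing upright in one of the caddy's three compartments: flat round steel foot 58 mm in diameter and 14 mm high, thin neck, dark wooden round handle 30 mm in diameter; 110 mm tall, 0.3 kg. This point is on its axis half-way up, 55 mm above the flat underside; z points up along the axis. The straight, graspable part of the handle runs from 1 mm to 48 mm above this point; the tamper is the same all round
- caddy_center (a point): open light-wood caddy fixed to the worktop, 230 x 80 mm, 50 mm tall, walls and floor 5 mm; three compartments of about 70 x 70 mm in a row along its x axis, centred at -75, 0 and +75 mm. This point is at its centre, half-way up (25 mm above the worktop). The tamper stands in one compartment, a spice jar in each of the two others, in any order
- canister_a: the canister whose inner lid still stands high: white glazed round canister, open at the top, 96 mm outside diameter, 100 mm tall, bore 86 mm, wall 5 mm, 0.9 kg, loose on the worktop; origin at the centre of its underside. Inside is a flat steel inner lid of 79 mm diameter with a black lip seal
- canister_b: the other, identical canister, whose inner lid is already fully down and level; to be left alone: white glazed round canister, open at the top, 96 mm outside diameter, 100 mm tall, bore 86 mm, wall 5 mm, 0.9 kg, loose on the worktop; origin at the centre of its underside. Inside is a flat steel inner lid of 79 mm diameter with a black lip seal
- follower_a_top (a point): centre of the upper face of canister_a's inner lid; z is the lid's upward normal. When fully down this face is 50 mm below the canister's rim
- follower_a_depth (a joint): how far canister_a's inner lid is pressed down: 0 = 25 mm below the rim, 0.025 m = fully home on its rigid stop. It floats on a light spring and its seal drags: pressing takes 4 to 8 N. It starts at 0 to 0.008, tipped up to about 9 degrees. Once home it stays; left high it only sinks very slowly, under 0.5 mm/s. It tips easily to lie flat against the tamper's foot
- coaster: square wooden coaster with a cork inlay, 98 x 98 mm, 6 mm thick, lying flat on the worktop; origin at the centre of its underside, x and y along its sides
- spice_jar_left: spice jar, 45 mm diameter, 106 mm tall, standing in the caddy; origin at the centre of its underside
- spice_jar_right: spice jar, 45 mm diameter, 106 mm tall, standing in the caddy; origin at the centre of its underside
- toaster: black long-slot toaster, part of the fixed furniture, 160 x 402 mm, 203 mm tall, its long side along its y axis; origin at the centre of its underside
- pepper_mill: wooden pepper mill, 58 mm diameter, 170 mm tall; origin at the centre of its underside
- honey_jar: jar with a dark lid, 65 mm diameter, 86 mm tall; origin at the centre of its underside
- oil_bottle: oil bottle, 62 mm wide, 264 mm tall; origin at the centre of its underside
- egg_cup: egg cup, 49 mm diameter, 60 mm tall; origin at the centre of its underside
- salt_shaker: salt shaker, 44 mm diameter, 90 mm tall; origin at the centre of its underside
- teaspoon: teaspoon, 130 x 26 x 11 mm, lying on the worktop; origin at the centre of its underside
- tamper: the same tamper; origin at the centre of the flat underside of its foot
- follower_a: the inner lid that stands high, 79 mm diameter, 8 mm thick; origin at the centre of its underside
- follower_b: the inner lid that is already down; origin at the centre of its underside
Not all that is in view belongs to the job. What is shaped like the coaster but turquoise is not meant.

How it is judged (in metres and radians):
On the way, in this order (a step that is already met when the one before it is completed fails the run):
1. the tamper is lifted clear of the caddy (height (world z) of tamper_center above 0.13 m), for 0.1 s.
2. the high inner lid is pressed fully home and level with the tamper (value of joint follower_a_depth above 0.0235 m and angle between follower_a_top's own z axis and vertical below 0.06 rad and contact force between tamper and follower_a above 3 N), for 0.3 s.
At the end, for the whole second after the job is handed in: The inner lid that stood high is fully home (within 3 mm of its stop) and level (within 3.4 degrees) in its upright canister, and the tamper stands upright, at rest and released, with its whole foot on the coaster (its axis within 23 mm of the middle along either side) (value of joint follower_a_depth above 0.022 m and angle between each of follower_a_top, canister_a's own z axis and vertical below 0.06 rad and angle between tamper_center's own z axis and vertical below 0.1 rad and height (world z) of tamper_center between 0.056 and 0.068 m and x of tamper_center in the frame of coaster between -0.023 and 0.023 m and y of tamper_center in the frame of coaster between -0.023 and 0.023 m and linear speed of tamper below 0.02 m/s and contact force between tamper and coaster above 0.5 N); the robot touches nothing.
It fails at once if a spice jar in the caddy is knocked over or shifted more than 4 cm (distance of any of spice_jar_left, spice_jar_right from where it was at the start of the episode above 0.04 m or angle between any of spice_jar_left, spice_jar_right's own z axis and vertical above 0.5 rad).
It fails at once if the pepper mill, honey jar, oil bottle, egg cup, salt shaker or teaspoon is knocked over or pushed more than 4 cm (distance of any of pepper_mill, honey_jar, oil_bottle, egg_cup, salt_shaker, teaspoon from where it was at the start of the episode above 0.04 m or angle between any of pepper_mill, honey_jar, oil_bottle, egg_cup, salt_shaker's own z axis and vertical above 0.5 rad).
It fails at once if a canister is tipped or pushed more than 4 cm (distance of any of canister_a, canister_b from where it was at the start of the episode above 0.04 m or angle between any of canister_a, canister_b's own z axis and vertical above 0.25 rad).
It fails at once if the inner lid that is already down is touched with more than 2 N (contact force between anything else and follower_b above 2 N).
It also fails if it takes over 53 s, if anything falls off the work surface, if the arm or the gripper's body presses on something with over 40 N, if the wrist force passes 120 N, or if a joint passes its speed limit or range.

## Working session

There is one attempt and no reset: what is moved stays moved. The work goes in short steps, Python scripts to look and compute and a shell command to move; the robot and the scene stay as the last step left them, time stands still between calls to the robot, and variables do not carry over. Pictures are saved under pics/ and viewed, at most 10 in all, crops included, and the job is handed in when it is done.

```bash
mkdir -p pics
cat > h.py <<'E'
import numpy as np, cv2
from scipy.spatial.transform import Rotation as R
from station import arm, read_camera, camera_params
def pts(name,d,p=None):
    # world points per pixel from depth (pinhole cams)
    p=p or camera_params(name); K=np.array(p["mtx"]); h,w=d.shape
    u,v=np.meshgrid(np.arange(w),np.arange(h))
    c=np.stack([(u-K[0,2])/K[0,0]*d,-(v-K[1,2])/K[1,1]*d,-d],-1)
    return c@R.from_quat(p["orientation"]).as_matrix().T+np.array(p["eye"])
E
python3 - <<'E'
from h import *
for n in("scene","top"):
    im,d=read_camera(n); cv2.imwrite(f"pics/{n}0.png",im[:,:,::-1]); np.savez(f"{n}0.npz",im=im,d=d); print(camera_params(n), (d>0).mean())
print(camera_params("wrist")); print(arm.sense(),arm.tip_extent)
E
```

```text
{'mtx': array([[411.77494031,   0.        , 279.55366286],
       [  0.        , 411.77494031, 208.26058274],
       [  0.        ,   0.        ,   1.        ]]), 'eye': array([-481.92727144, -644.33941568,  780.84238087]), 'orientation': array([ 0.4181654 , -0.24386084, -0.42866849,  0.76283217])} 0.9537202380952381
{'mtx': array([[436.04589672,   0.        , 278.92841127],
       [  0.        , 436.04589672, 206.73798242],
       [  0.        ,   0.        ,   1.        ]]), 'eye': array([ -12.14688628,  137.51653734, 1613.4800706 ]), 'orientation': array([-0.09055395,  0.14198665,  0.83897361, -0.51745826])} 0.9960586734693877
{'mtx': array([[325.1922621 ,   0.        , 276.67418073],
       [  0.        , 325.1922621 , 209.95623533],
       [  0.        ,   0.        ,   1.        ]]), 'hand_eye': array([[ 3.79454447e-04,  9.60784297e-01,  2.77296574e-01,
         7.02826019e+01],
       [ 9.99999661e-01, -1.61885947e-04, -8.07499491e-04,
         1.24241681e+00],
       [-7.30942413e-04,  2.77296786e-01, -9.60784033e-01,
        -1.26039640e+02],
       [ 0.00000000e+00,  0.00000000e+00,  0.00000000e+00,
         1.00000000e+00]])}
{'time_s': 0.1, 'joints': array([-1.26258676e+00,  4.91496643e-01,  1.55942118e+00,  2.68939158e-05,
        1.09172881e+00, -1.05625307e-01]), 'qd': array([ 0.0005308 , -0.00174037,  0.00011915, -0.00077202, -0.00082794,
        0.00154205]), 'tau': array([ 3.42741740e-03, -6.19447303e+01, -2.62026930e+01, -1.03123821e-04,
        2.89806834e-03,  5.31683284e-06]), 'eef_pos': array([ 251.27678059, -572.04134144,  247.77656185]), 'orientation': array([ 9.78669997e-01,  2.05437970e-01, -4.14196544e-05, -5.25492225e-04]), 'ft_force': array([-0.37483285, -0.3576792 ,  0.37916763]), 'ft_torque': array([-0.04311058,  0.02143891, -0.00073634]), 'gripper_force': 0.0, 'opening': 85.72500948799374} 17.0
```

View pics/scene0.png

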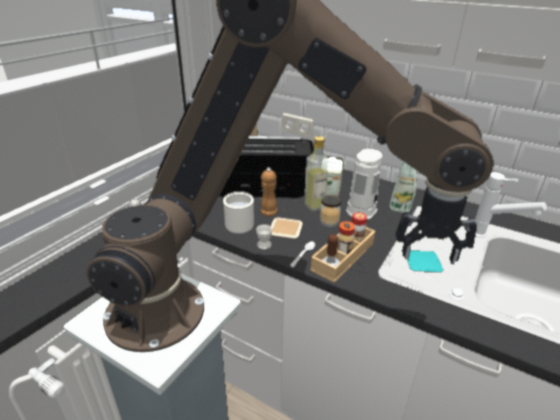

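View pics/top0.png

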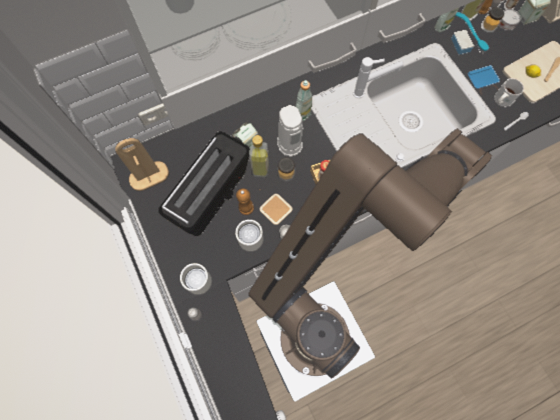

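The scene view shows the caddy at (345,250), with a dark tamper handle in its near compartment at (332,245) and red-lidded jars at (347,233) and (359,224). It also shows a canister at (239,212), the coaster at (286,228) and a turquoise decoy at (425,261). The top view shows canisters at (249,235) and (196,278) and the coaster at (276,209).

Possible mix-ups are the pepper mill (scene 268,190) and the two jars for the tamper, the turquoise pad (425,261) for the coaster, and the two canisters for each other, which lid depth should settle.

Run:
```python
from h import *
T=np.load("top0.npz");S=np.load("scene0.npz")
Pt=pts("top",T["d"]);Ps=pts("scene",S["d"])
np.set_printoptions(precision=1,suppress=True)
for nm,(u,v) in dict(canA=(249,235),canB=(196,278),coaster=(276,209),mill=(244,200),honey=(287,168),knob=(194,314),egg=(285,230)).items():
    print(nm,Pt[v,u])
for nm,(u,v) in dict(tamper=(332,241),jar1=(347,228),jar2=(360,218),can=(239,198),coaster=(286,228),spoon=(309,246),egg=(264,230)).items():
    print("s",nm,Ps[v,u])
# canisters: rim and lid from top depth
for u,v in((249,235),(196,278)):
    W=Pt[v-22:v+23,u-22:u+23].reshape(-1,3); 
    z=W[:,2]; rim=W[(z>90)&(z<108)]; c=(rim[:,:2].max(0)+rim[:,:2].min(0))/2
    (c2,r)=cv2.minEnclosingCircle(rim[:,:2].astype(np.float32))
    r_=np.hypot(*(W[:,:2]-np.array(c2)).T); L=W[(r_<30)]
    print("can",c,c2,r,len(rim),"lid z pct",np.percentile(L[:,2],[5,25,50,75,95]))
    A=np.c_[L[:,:2]-c2,np.ones(len(L))]; print(np.linalg.lstsq(A,L[:,2],rcond=None)[0])
# coaster
im=T["im"];hsv=cv2.cvtColor(im,cv2.COLOR_RGB2HSV)
m=((Pt[...,2]<15)&(hsv[...,1]>50)&(hsv[...,2]>110)).astype(np.uint8); m[:180]=0;m[235:]=0;m[:,:250]=0;m[:,300:]=0
q=Pt[m>0]; rc=cv2.minAreaRect(q[:,:2].astype(np.float32)); print("coaster",rc,q[:,2].mean())
# caddy from scene: wood in z 40..56
h2=cv2.cvtColor(S["im"],cv2.COLOR_RGB2HSV); z=Ps[...,2]
m=((z>44)&(z<56)&(h2[...,1]>60)).astype(np.uint8); m[:,:300]=0; m[:,385:]=0;m[:215]=0;m[285:]=0
q=Ps[m>0]; print("caddy",cv2.minAreaRect(q[:,:2].astype(np.float32)),len(q))
m=((z>100)&(z<125)); m[:,:300]=0; m[:,385:]=0;m[:205]=0;m[285:]=0
n,l=cv2.connectedComponents(m.astype(np.uint8))
for i in range(1,n):
    q=Ps[l==i]; 
    if len(q)>6: print(len(q),q.mean(0),q.min(0),q.max(0))
ts=S["im"][190:290,290:400];ts=cv2.resize(ts,None,fx=4,fy=4,interpolation=cv2.INTER_CUBIC)
tt=im[200:300,170:290];tt=cv2.resize(tt,(480,400),interpolation=cv2.INTER_CUBIC)
cv2.imwrite("pics/crop1.png",np.hstack([ts[:, :320],tt])[:,:,::-1])
```

```text
canA [426.2  48.8  76.3]
canB [373.8 286.   52.7]
coaster [494.9 -94.8   3. ]
mill [532.6  13.  144.7]
honey [ 598.4 -194.5   86.7]
knob [254.6 337.2  86.9]
egg [396.2 -84.   29.2]
s tamper [ 375.5 -309.2  107.5]
s jar1 [ 450.7 -321.2  110.9]
s jar2 [ 518.5 -333.8  111.6]
s can [467.4  70.5  78.2]
s coaster [491. -99.   5.]
s spoon [ 450.1 -205.8    0.3]
s egg [402.4 -70.   39.1]
can [432.   48.1] (432.03118896484375, 48.069095611572266) 48.40901184082031 143 lid z pct [68.9 72.7 75.1 77.3 81.1]
[-0.1 -0.1 75. ]
can [371.5 288.1] (372.3209228515625, 287.7142639160156) 48.602745056152344 156 lid z pct [46.  49.9 51.9 53.9 57.4]
[-0.  -0.  51.9]
coaster ((511.4984130859375, -79.47457885742188), (139.96994018554688, 106.80475616455078), 38.76205062866211) 7.5012877588664395
caddy ((467.96002197265625, -274.30181884765625), (165.9014434814453, 238.07708740234375), 82.99308776855469) 277
124 [ 526.9 -327.7  108.3] [ 508.  -348.4  100.9] [ 551.9 -306.3  112.9]
142 [ 458.1 -317.1  107.9] [ 439.3 -336.9  100. ] [ 483.2 -295.6  113.3]
79 [ 383.6 -307.3  109.2] [ 372.5 -320.2  100.1] [ 398.4 -292.4  116.7]
```

View pics/crop1.png

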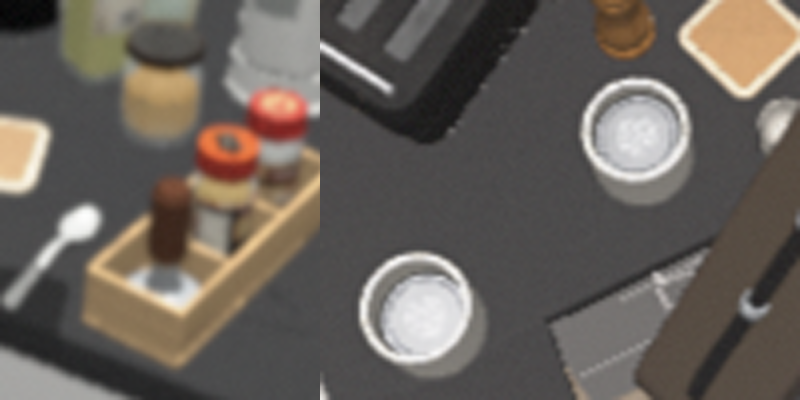

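The crop confirms both choices. The tamper (dark round handle, steel foot) is in the near compartment. The canister at top (249,235), world (432,48), has its lid face at z≈75, so it stands high. The other canister's lid is at z≈52, so it's already home. Next I'll move above the tamper with the finger axis across the caddy.

```bash
cat >> h.py <<'E'
def units(x,y,z,yaw=None):
    "shift (25mm units) and turn to bring TCP to x,y,z with tool x axis at world yaw (deg)"
    s=arm.sense(); M=R.from_quat(s["orientation"]).as_matrix()
    d=M.T@(np.array([x,y,z])-s["eef_pos"])/25
    y0=np.degrees(np.arctan2(M[1,0],M[0,0])); t=0 if yaw is None else (y0-yaw+180)%360-180
    print("t",s["time_s"],"pos",s["eef_pos"].round(1),"yaw",round(y0,1),"F",s["ft_force"].round(1),"op",round(s["opening"],1),"->",d.round(3),round(t,1))
def wristpts(d,s):
    p=camera_params("wrist");K=p["mtx"];h,w=d.shape
    u,v=np.meshgrid(np.arange(w),np.arange(h)); a=(u-K[0,2])/K[0,0];b=(v-K[1,2])/K[1,1]
    th=np.hypot(a,b); k=np.where(th>1e-6,np.tan(th)/np.maximum(th,1e-6),1)
    c=np.stack([a*k*d,-b*k*d,-d],-1); H=p["hand_eye"]
    t=c@H[:3,:3].T+H[:3,3]
    return t@R.from_quat(s["orientation"]).as_matrix().T+s["eef_pos"]
E
python3 -m handwheel '[[0.9,-0.75,0.1,3],[1.8,-1.5,0.2,6],[2.8,-2.3,0.3,10],[3.8,-3.1,0.4,14],[4.8,-3.95,0.5,18],[5.8,-4.8,0.6,22],[6.8,-5.6,0.6,26],[7.8,-6.4,0.7,29],[8.6,-7.1,0.7,31.7],[9.18,-7.59,0.7,31.7],[9.18,-7.59,0.7,31.7],[9.18,-7.59,0.7,31.7]]' 0
python3 - <<'E'
from h import *
np.set_printoptions(precision=1,suppress=True)
s=arm.sense(); im,d=read_camera("wrist"); units(385,-306,230,-8)
cv2.imwrite("pics/w1.png",im[:,:,::-1]); P=wristpts(d,s); np.savez("w1.npz",im=im,P=P)
im,d=read_camera("top"); np.savez("top1.npz",im=im,d=d)
z=P[...,2]; m=(z>100)&(z<125)&(d>0); n,l=cv2.connectedComponents(m.astype(np.uint8))
for i in range(1,n):
    q=P[l==i]
    if len(q)>50: v,u=np.where(l==i); print(len(q),u.mean(),v.mean(),np.median(q,0),cv2.minEnclosingCircle(q[:,:2].astype(np.float32)))
m=(z>46)&(z<54); m[:,:0]=0; q=P[m]; q=q[(abs(q[:,0]-460)<160)&(abs(q[:,1]+316)<80)]; print("caddy",cv2.minAreaRect(q[:,:2].astype(np.float32)))
E
```

```text
time_s: 1.1
eef_pos: [385.5, -305.7, 230.8]
orientation: [0.998, -0.069, -0.0, 0.0]
ft_force: [-0.1, 0.5, -0.3]
opening: 84.9
gripper_force: 0.0
t 1.15 pos [ 385.2 -306.4  230.8] yaw -7.9 F [ 0.   0.  -0.6] op 85.4 -> [-0. -0.  0.] 0.1
2363 275.24798984341936 22.24333474396953 [ 530.2 -325.7  111.7] ((533.197021484375, -326.3468017578125), 22.310686111450195)
2574 273.47280497280497 106.28749028749029 [ 465.2 -315.6  111.7] ((464.6707763671875, -315.18719482421875), 22.682540893554688)
1073 273.6766076421249 200.7642124883504 [ 394.1 -305.8  114.6] ((391.98388671875, -305.45147705078125), 14.788932800292969)
caddy ((461.3034973144531, -315.481689453125), (80.82344818115234, 227.5071258544922), 82.46943664550781)
```

View pics/w1.png

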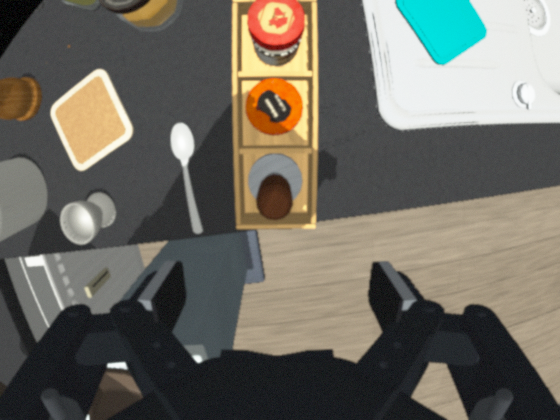

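The wrist view shows the tamper handle at (274,200), the orange and red jars at (273,106) and (276,25), and the coaster at (91,118). The measured handle axis is (392,-305.5), radius 14.8 and top z 115, which matches the description, as does the caddy at 227x81. I'll descend and grip.

```bash
python3 -m handwheel '[[0.26,-0.07,0,0],[0.26,-0.07,0.7,0],[0.26,-0.07,1.5,0],[0.26,-0.07,2.5,0],[0.26,-0.07,3.5,0],[0.26,-0.07,4.3,0],[0.26,-0.07,5,0],[0.26,-0.07,5.4,0],[0.26,-0.07,5.7,0],[0.26,-0.07,5.7,0],[0.26,-0.07,5.7,0]]' 0
python3 - <<'E'
from h import *
units(392,-305.5,88,-8)
w=np.load("w1.npz");P=w["P"];h=cv2.cvtColor(w["im"],cv2.COLOR_RGB2HSV)
m=((P[...,2]<14)&(P[...,2]>-4)&(h[...,2]>110)).astype(np.uint8); m[:60]=0;m[180:]=0;m[:,:45]=0;m[:,138:]=0
q=P[m>0];print("coaster",cv2.minAreaRect(q[:,:2].astype(np.float32)),np.median(q,0))
T=np.load("top1.npz");P=pts("top",T["d"]);z=P[...,2];h=cv2.cvtColor(T["im"],cv2.COLOR_RGB2HSV)
m=((z<14)&(h[...,2]>120)).astype(np.uint8);m[:190]=0;m[226:]=0;m[:,:257]=0;m[:,296:]=0
m=cv2.morphologyEx(m,cv2.MORPH_OPEN,np.ones((3,3)));q=P[m>0];print("coaster top",cv2.minAreaRect(q[:,:2].astype(np.float32)),np.median(q,0))
W=P[210:260,225:275].reshape(-1,3);r=W[(W[:,2]>93)&(W[:,2]<106)];print(cv2.minEnclosingCircle(r[:,:2].astype(np.float32)))
E
```

```text
time_s: 2.12
eef_pos: [392.0, -305.8, 88.5]
orientation: [0.998, -0.07, 0.0, 0.0]
ft_force: [0.8, -1.0, -0.2]
opening: 85.2
gripper_force: 0.0
t 2.1167 pos [ 392.  -305.8   88.5] yaw -8.0 F [ 0.8 -1.  -0.2] op 85.2 -> [-0.001 -0.012  0.021] -0.0
coaster ((498.04095458984375, -90.80258178710938), (103.42674255371094, 105.45813751220703), 18.531543731689453) [496.13937987 -98.87349845   6.68849909]
coaster top ((0.0, 0.0), (0.0, 0.0), 0.0) [nan nan nan]
((441.3277587890625, 67.63285064697266), 41.67184066772461)
  return _methods._mean(a, axis=axis, dtype=dtype,
  ret = um.true_divide(
```

```bash
python3 -m handwheel '[[0,0,0,0],[0,0,0,0],[0,0,0,0],[0,0,0,0],[0,0,0,0],[0,0,0,0],[0,0,0,0],[0,0,0,0],[0,0,0,0],[0,0,0,0]]' 255
python3 -m handwheel '[[0,0,-0.3,0],[0,0,-0.8,0],[0,0,-1.5,0],[0,0,-2.4,0],[0,0,-3.4,0],[0,0,-4.4,0],[0,0,-5.2,0],[0,0,-5.8,0],[0,0,-6,0],[0,0,-6,0],[0,0,-6,0]]'
python3 - <<'E'
from h import *
units(430,0,238,-8)
E
```

```text
time_s: 2.95
eef_pos: [392.0, -305.4, 88.8]
orientation: [0.998, -0.07, 0.0, 0.0]
ft_force: [-0.1, 1.8, 5.8]
opening: 28.5
gripper_force: 58.7
time_s: 3.87
eef_pos: [391.6, -305.1, 237.8]
orientation: [0.998, -0.07, -0.0, -0.0]
ft_force: [-0.6, -0.5, -3.3]
opening: 28.8
gripper_force: 59.6
t 3.8667 pos [ 391.6 -305.1  237.8] yaw -8.0 F [-0.6 -0.5 -3.3] op 28.8 -> [-1.7500e-01 -1.2301e+01 -3.0000e-03] 0.0
```

```bash
python3 -m handwheel '[[-0.05,-0.5,0,0],[-0.16,-1.5,0,0],[-0.3,-2.7,0,0],[-0.43,-3.9,0,0],[-0.56,-5.1,0,0],[-0.7,-6.3,0,0],[-0.82,-7.5,0,0],[-0.95,-8.7,0,0],[-1.07,-9.7,0,0],[-1.15,-10.4,0,0],[-1.16,-10.54,0,0],[-1.16,-10.54,0,0]]'
python3 - <<'E'
from h import *
np.set_printoptions(precision=1,suppress=True)
s=arm.sense(); im,d=read_camera("wrist"); units(432,48,238,-8)
cv2.imwrite("pics/w2.png",im[:,:,::-1]); P=wristpts(d,s); np.savez("w2.npz",im=im,P=P,d=d)
z=P[...,2]; r=P[(z>94)&(z<106)&(np.hypot(P[...,0]-432,P[...,1]-48)<60)]; c,rr=cv2.minEnclosingCircle(r[:,:2].astype(np.float32)); print("rim",c,rr,len(r))
L=P[np.hypot(P[...,0]-c[0],P[...,1]-c[1])<36]; print("lid z",np.percentile(L[:,2],[5,25,50,75,95]))
T=np.load("top0.npz");Q=pts("top",T["d"]);q=Q[(Q[...,2]>190)&(Q[...,2]<212)&(Q[...,1]>0)&(Q[...,0]>450)];print("toaster",cv2.minAreaRect(q[:,:2].astype(np.float32)))
E
```

```text
time_s: 4.87
eef_pos: [399.3, -39.3, 237.6]
orientation: [0.998, -0.069, -0.001, -0.0]
ft_force: [-0.5, 0.0, -2.4]
opening: 28.9
gripper_force: 59.9
t 4.9167 pos [399.5 -40.1 237.8] yaw -7.9 F [ 0.7 -0.3 -2.3] op 28.1 -> [ 0.8 -3.7 -0. ] 0.1
rim (431.2969665527344, 45.9776496887207) 48.017234802246094 2117
lid z [ 70.7  73.2  75.7 305.9 321.1]
toaster ((736.503173828125, 240.1230926513672), (570.1580200195312, 479.626220703125), 0.3259323835372925)
```

View pics/w2.png

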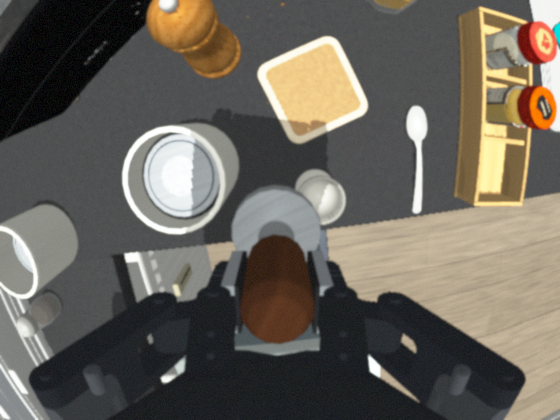

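The wrist view shows the held tamper upright, with its foot at (275,230). The high lid is at (180,175) inside canister A, and the coaster is at (313,90). I'll measure the coaster, the held foot offset and the nearest tall obstacles.

Run:
```python
from h import *
np.set_printoptions(precision=1,suppress=True)
w=np.load("w2.npz");P=w["P"];h=cv2.cvtColor(w["im"],cv2.COLOR_RGB2HSV);z=P[...,2]
m=((z<16)&(z>-6)&(h[...,2]>120)).astype(np.uint8);m[:30]=0;m[150:]=0;m[:,:250]=0;m[:,372:]=0
m=cv2.morphologyEx(m,cv2.MORPH_OPEN,np.ones((3,3)));n,l,st,_=cv2.connectedComponentsWithStats(m);i=1+np.argmax(st[1:,4])
q=P[l==i];print("coaster",cv2.minAreaRect(q[:,:2].astype(np.float32)),np.median(q,0),st[i])
for nm,f in(("foot",(z>160)&(z<174)),("rim foot",(z>150)&(z<160))):
    f=f.copy();f[:185]=0;f[260:]=0;f[:,:225]=0;f[:,325:]=0
    q=P[f];print(nm,len(q), cv2.minEnclosingCircle(q[:,:2].astype(np.float32)) if len(q)>3 else "", np.median(q,0))
T=np.load("top0.npz");Q=pts("top",T["d"]);q=Q[(Q[...,2]>130)&(Q[...,2]<290)&(Q[...,1]>-60)&(Q[...,0]>380)]
dd=np.hypot(q[:,0]-432,q[:,1]-48);o=np.argsort(dd)[:400:50];print(np.c_[q[o],dd[o]])
```

```text
coaster ((497.83514404296875, -95.04924011230469), (102.04237365722656, 101.9105453491211), 18.69516944885254) [497.3 -93.4   6.9] [ 257   36  112  108 7879]
foot 3085 ((399.3753967285156, -40.0548095703125), 28.95888328552246) [412.7 -43.8 170.8]
rim foot 68 ((413.96783447265625, -41.46343231201172), 24.536346435546875) [424.5 -38.7 157.2]
[[532.6  13.  144.7 106.5]
 [549.6  28.1 152.9 119.3]
 [559.9  18.8 158.2 131.2]
 [553.4 130.1 186.7 146.6]
 [551.4 137.8 191.1 149.4]
 [577.3  91.2 172.5 151.6]
 [580.2  93.5 148.2 155.1]
 [574.5 116.6 189.6 158.1]]
```

```bash
python3 -m handwheel '[[0.1,-0.4,0,0],[0.3,-1.3,0,0],[0.5,-2.3,0,0],[0.7,-3.2,0,0],[0.79,-3.61,0,0],[0.79,-3.61,0,0],[0.79,-3.61,0,0],[0.79,-3.61,0.6,0],[0.79,-3.61,1.4,0],[0.79,-3.61,2,0],[0.79,-3.61,2.4,0],[0.79,-3.61,2.4,0]]'
python3 - <<'E'
from h import *
units(431.5,46.5,134,-8)
s=arm.sense();im,d=read_camera("wrist");P=wristpts(d,s);z=P[...,2]
r=P[(z>94)&(z<106)&(np.hypot(P[...,0]-432,P[...,1]-48)<60)]; print("rim",cv2.minEnclosingCircle(r[:,:2].astype(np.float32)),len(r))
E
```

```text
time_s: 5.92
eef_pos: [430.8, 44.9, 176.7]
orientation: [0.998, -0.07, -0.002, 0.0]
ft_force: [-0.1, 0.2, -2.7]
opening: 28.3
gripper_force: 60.0
t 5.9167 pos [430.8  44.9 176.7] yaw -8.1 F [-0.1  0.2 -2.7] op 28.3 -> [ 0.023 -0.068  1.706] -0.1
rim ((431.8360595703125, 46.36656188964844), 47.7606086730957) 2587
```

```bash
python3 -m handwheel '[[0,-0.03,0.2,0],[0,-0.03,0.4,0],[0,-0.03,0.6,0],[0,-0.03,0.8,0],[0,-0.03,1.0,0],[0,-0.03,1.15,0],[0,-0.03,1.3,0],[0,-0.03,1.45,0],[0,-0.03,1.55,0],[0,-0.03,1.65,0],[0,-0.03,1.68,0],[0,-0.03,1.68,0]]'
```

```text
time_s: 6.97
eef_pos: [431.9, 47.0, 136.0]
orientation: [0.998, -0.07, -0.0, -0.0]
ft_force: [0.5, 0.3, -2.6]
opening: 28.7
gripper_force: 60.1
```

```bash
python3 -m handwheel '[[0,0,0.05,0],[0,0,0.1,0],[0,0,0.15,0],[0,0,0.15,0],[0,0,0.15,0]]'
python3 - <<'E'
from h import *
units(431.5,46.5,134,-8)
s=arm.sense();im,d=read_camera("wrist");P=wristpts(d,s)
rr=np.hypot(P[...,0]-431.8,P[...,1]-46.5);z=P[...,2]
for a,b in((5,27),(30,38)):
    L=P[(rr<b)&(rr>a)&(z<97)&(z>30)&(P[...,0]>432)];print(a,len(L),np.percentile(L[:,2],[5,25,50,75,95]).round(1))
cv2.imwrite("pics/w3.png",cv2.resize(im[100:320,150:410],None,fx=3,fy=2.7)[:590,:,::-1])
E
```

```text
time_s: 7.38
eef_pos: [432.3, 47.0, 133.2]
orientation: [0.998, -0.07, 0.001, -0.0]
ft_force: [-2.5, -0.1, 15.4]
opening: 28.9
gripper_force: 62.1
t 7.3833 pos [432.3  47.  133.2] yaw -8.0 F [-2.5 -0.1 15.4] op 28.9 -> [-0.027  0.025 -0.032] 0.0
5 2955 [64.7 66.2 68.1 70.6 82.9]
30 1384 [49.2 49.9 50.4 50.8 51.4]
```

View pics/w3.png

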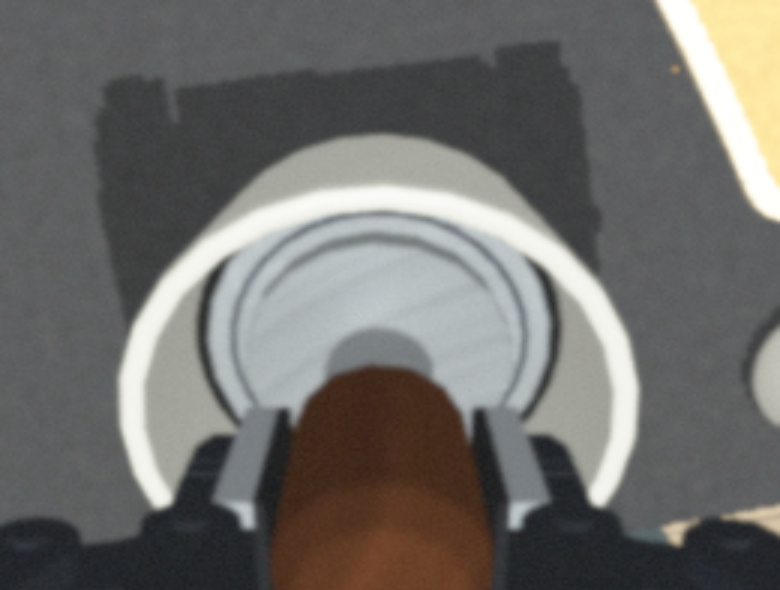

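The crop shows the foot flat on the lid. The lid ring is at z≈50.4, fully home, and I'm pressing with about 18 N. I'll hold, then lift.

```bash
python3 -m handwheel '[[0,0,0.04,0],[0,0,0.04,0],[0,0,0.04,0],[0,0,0.04,0],[0,0,0.04,0],[0,0,0.04,0],[0,0,0.04,0],[0,0,0.04,0],[0,0,0.04,0]]'
python3 -m handwheel '[[0,0,-0.1,0],[0,0,-0.3,0],[0,0,-0.6,0],[0,0,-1,0],[0,0,-1.6,0],[0,0,-2.4,0],[0,0,-3.2,0],[0,0,-3.8,0],[0,0,-4,0],[0,0,-4,0],[0,0,-4,0]]'
python3 - <<'E'
from h import *
units(498,-95,233,-8)
s=arm.sense();im,d=read_camera("wrist");P=wristpts(d,s);z=P[...,2]
r=P[(z>94)&(z<106)&(np.hypot(P[...,0]-432,P[...,1]-48)<60)]; print("rim",cv2.minEnclosingCircle(r[:,:2].astype(np.float32)),len(r))
L=P[(np.hypot(P[...,0]-431.8,P[...,1]-46.5)<34)&(z<97)];c=np.linalg.lstsq(np.c_[L[:,:2]-[432,46],np.ones(len(L))],L[:,2],rcond=None)[0];print("lid",np.percentile(L[:,2],[5,50,95]).round(1),c,len(L))
f=(z>148)&(z<174);f[:180]=0;f[260:]=0;f[:,:225]=0;f[:,325:]=0
q=P[f];print("foot",cv2.minEnclosingCircle(q[:,:2].astype(np.float32)),np.percentile(q[:,2],[5,50,95]))
E
```

```text
time_s: 8.18
eef_pos: [432.6, 47.0, 132.9]
orientation: [0.998, -0.07, 0.001, -0.0]
ft_force: [-4.8, -0.8, 28.7]
opening: 28.4
gripper_force: 63.6
time_s: 9.1
eef_pos: [431.7, 47.0, 231.1]
orientation: [0.998, -0.07, -0.0, 0.0]
ft_force: [-0.5, 0.4, -3.0]
opening: 28.6
gripper_force: 60.2
t 9.1 pos [431.7  47.  231.1] yaw -8.0 F [-0.5  0.4 -3. ] op 28.6 -> [ 3.417  5.255 -0.076] 0.0
rim ((431.9293212890625, 46.03822708129883), 47.655784606933594) 1540
lid [49.7 50.9 52. ] [-9.61754007e-03  7.66216133e-03  5.10534470e+01] 1780
foot ((431.6407470703125, 46.220619201660156), 29.040346145629883) [160.21698058 164.90528687 169.61178258]
```

Run:
```python
from h import *
np.set_printoptions(precision=0,suppress=True)
T=np.load("top0.npz");Q=pts("top",T["d"])
for lo in(80,130,180,230):
    q=Q[(Q[...,2]>lo)&(Q[...,2]<300)&(abs(Q[...,1]+95)<130)&(Q[...,0]>380)&(Q[...,0]<760)]
    dd=np.hypot(q[:,0]-498,q[:,1]+95);o=np.argsort(dd)[:60:8];print(lo,np.c_[q[o],dd[o]])
```

```text
80 [[542. -11. 145.  95.]
 [547. -10. 145.  98.]
 [546.  -6. 151. 101.]
 [542.  -2.  82. 103.]
 [536.   3. 103. 105.]
 [561.  -9. 153. 107.]
 [534.   7. 112. 108.]
 [532.  10. 143. 110.]]
130 [[542. -11. 145.  95.]
 [553. -13. 148.  99.]
 [534.   0. 146. 102.]
 [553.  -6. 155. 105.]
 [542.   3. 161. 108.]
 [537.   7. 148. 109.]
 [541.   8. 158. 112.]
 [564.  -2. 155. 114.]]
180 [[ 634. -118.  180.  138.]
 [ 641. -101.  183.  143.]
 [ 643. -111.  195.  146.]
 [ 644. -119.  201.  148.]
 [ 648.  -93.  195.  150.]
 [ 648. -118.  202.  152.]
 [ 650. -115.  211.  153.]
 [ 653.  -96.  199.  155.]]
230 [[ 653. -111.  255.  155.]
 [ 657. -109.  264.  159.]
 [ 659. -101.  238.  161.]
 [ 660. -103.  257.  162.]
 [ 662.  -99.  242.  164.]
 [ 664. -101.  266.  166.]
 [ 667.  -95.  260.  169.]
 [ 669.  -95.  249.  171.]]
```

```bash
python3 -m handwheel '[[0.3,0.5,0,4],[0.8,1.3,0,8],[1.4,2.2,0,12],[2.0,3.1,0,16],[2.6,4.0,0,20],[3.1,4.8,0,24],[3.42,5.26,0.5,28],[3.42,5.26,1.3,30],[3.42,5.26,2.2,30],[3.42,5.26,3.1,30],[3.42,5.26,3.6,30],[3.42,5.26,3.6,30]]'
python3 - <<'E'
from h import *
units(498,-95,91,-38)
s=arm.sense();im,d=read_camera("wrist");P=wristpts(d,s);z=P[...,2];h=cv2.cvtColor(im,cv2.COLOR_RGB2HSV)
m=((z<12)&(z>0)&(h[...,2]>110)&(np.hypot(P[...,0]-498,P[...,1]+95)<80))
q=P[m];print("coaster",cv2.minAreaRect(q[:,:2].astype(np.float32)),q[:,2].mean(),len(q))
cv2.imwrite("pics/w4.png",im[:,:,::-1])
E
```

```text
time_s: 10.15
eef_pos: [496.9, -94.8, 138.1]
orientation: [0.946, -0.326, -0.003, 0.0]
ft_force: [-0.6, 0.6, -2.4]
opening: 28.9
gripper_force: 60.0
t 10.15 pos [496.9 -94.8 138.1] yaw -38.0 F [-0.6  0.6 -2.4] op 28.9 -> [ 0.052 -0.026  1.882] -0.0
coaster ((507.341796875, -106.158447265625), (153.6941375732422, 131.39434814453125), 51.35181427001953) 5.014555378325842 10245
```

View pics/w4.png

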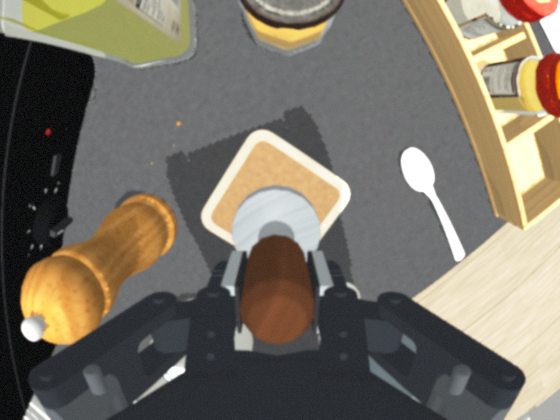

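The view shows the coaster's far corner at (262,132) and side corners at (347,192) and (204,216), with the foot over it. The colour mask also picked up the spoon, so I'll check the centre from the side corners' midpoint.

```bash
python3 - <<'E'
from h import *
s=arm.sense();im,d=read_camera("wrist");P=wristpts(d,s)
a,b,c=P[192,346],P[215,206],P[134,263]
print(a.round(1),b.round(1),c.round(1),((a+b)/2).round(1),np.linalg.norm(a-b))
units(*((a+b)/2)[:2],91)
E
python3 -m handwheel '[[0.05,-0.03,0.4,0],[0.05,-0.03,0.8,0],[0.05,-0.03,1.2,0],[0.05,-0.03,1.5,0],[0.05,-0.03,1.7,0],[0.05,-0.03,1.8,0],[0.05,-0.03,1.84,0],[0.05,-0.03,1.84,0]]'
```

```text
[ 470.6 -148.4    5.9] [527.2 -43.1   5.2] [ 549.9 -123.5    7.1] [498.9 -95.8   5.6] 119.50654672471853
t 10.25 pos [498.2 -95.1 140.8] yaw -38.0 F [-0.3  0.3 -2. ] op 28.7 -> [4.200e-02 1.000e-03 1.994e+00] 0
time_s: 10.92
eef_pos: [499.8, -95.4, 95.5]
orientation: [0.946, -0.326, -0.0, 0.0]
ft_force: [0.1, 0.6, -2.1]
opening: 28.7
gripper_force: 60.1
```

```bash
python3 -m handwheel '[[0,0,0.06,0],[0,0,0.12,0],[0,0,0.18,0],[0,0,0.22,0],[0,0,0.25,0],[0,0,0.25,0],[0,0,0.25,0]]'
```

```text
time_s: 11.5
eef_pos: [500.0, -95.4, 90.0]
orientation: [0.946, -0.325, 0.001, 0.0]
ft_force: [-1.0, 1.6, 7.1]
opening: 28.5
gripper_force: 61.0
```

```bash
python3 -m handwheel '[[0,0,-0.02,0],[0,0,-0.02,0],[0,0,-0.02,0]]'
python3 -m handwheel '[[0,0,0,0],[0,0,0,0],[0,0,0,0],[0,0,0,0],[0,0,0,0],[0,0,0,0],[0,0,0,0],[0,0,0,0]]' 0
python3 -m handwheel '[[0,0,-0.3,0],[0,0,-0.8,0],[0,0,-1.6,0],[0,0,-2.6,0],[0,0,-3.6,0],[0,0,-4.6,0],[0,0,-5.4,0],[0,0,-6,0],[0,0,-6,0],[0,0,-6,0]]'
python3 - <<'E'
from h import *
s=arm.sense();im,d=read_camera("wrist");P=wristpts(d,s);z=P[...,2];units(500,-95,240)
near=np.hypot(P[...,0]-499,P[...,1]+95)<35
for lo,hi in((100,122),(12,30)):
    q=P[near&(z>lo)&(z<hi)];print(lo,cv2.minEnclosingCircle(q[:,:2].astype(np.float32)),np.median(q,0).round(1),q[:,2].max())
cv2.imwrite("pics/w5.png",im[:,:,::-1])
E
```

```text
time_s: 11.75
eef_pos: [500.0, -95.4, 90.0]
orientation: [0.946, -0.325, 0.0, 0.0]
ft_force: [0.5, 0.3, 3.4]
opening: 28.7
gripper_force: 60.7
time_s: 12.42
eef_pos: [499.8, -95.4, 89.8]
orientation: [0.946, -0.326, 0.0, 0.0]
ft_force: [-0.5, 1.0, -0.7]
opening: 85.2
gripper_force: 0.0
time_s: 13.25
eef_pos: [499.8, -95.3, 240.5]
orientation: [0.946, -0.325, 0.001, 0.0]
ft_force: [-0.8, -0.1, -0.5]
opening: 85.2
gripper_force: 0.0
t 13.3 pos [499.5 -95.2 239.7] yaw -38.0 F [-0.4  0.3 -0.7] op 85.4 -> [ 0.01  -0.02  -0.014] 0
100 ((500.56201171875, -95.78266143798828), 14.937758445739746) [502.4 -97.2 115.7] 118.39896563470849
12 ((500.4226989746094, -95.62242889404297), 28.768205642700195) [ 510.8 -105.6   23.4] 29.911157572262425
```

View pics/w5.png

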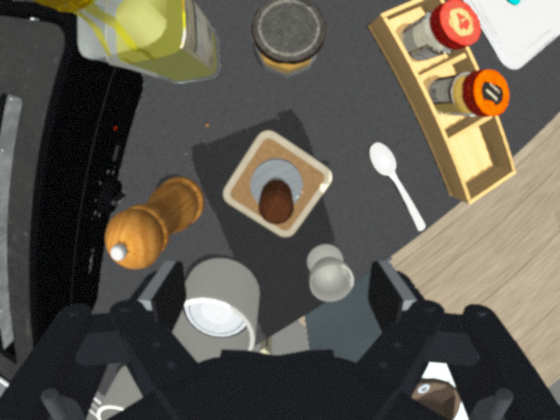

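The tamper stands upright and centred on the coaster at pixel (276,185), within about 2 mm of the middle. Nothing else has been disturbed, so I'm handing in.

```bash
python3 -c "
from station import order; print(order.job_done())"
```

```text
the job is handed in; nothing more can be done
None
```

I handed the job in at about 13 s: canister A's lid is pressed home and level, and the tamper stands released, upright and within about 2 mm of the coaster's centre, though no verdict came back.

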